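Align the quarter-turn wing and hold the cover down on the test housing

ROBOT

A 6-joint arm with a two-finger parallel gripper is mounted at the origin on a cart in front of the work surface, level with it; the furniture and walls round the work are solid. World frame = base frame: x ahead of the robot, y to its left, z up, the work surface at z = 0. Lengths are in m, angles in rad, forces in N, time in s.
With the tool pointing down it reaches from about 0.3 to 0.75 m from the base axis. Payload 8.5 kg.
Tool frame: the origin (TCP) lies at the very end of the fingers, on their centre line; the grasp point (between the pads) lies 19 mm behind it; z points along the fingers, y is the line along which they close (so a half turn about z gives the same grasp; the last joint's range is limited). The gripper opens to 88 mm and grips with 3 to 60 N. Pads are 18 mm wide; open, the fingers measure 123 mm over their backs; the gripper's body (75 mm by 187 mm) begins 45 mm behind the grasp point.
Start: joints at [-1.462, 0.381, 1.297, -0, 1.464, -0.215], TCP at [0.175, -0.521, 0.239] pointing down, gripper open.
Joint ranges: [-3.11, 3.11], [-0.89, 2.33], [0.22, 2.48], [-1.42, 4.56], [0.17, 2.85], [-2.88, 2.88]. Speed limits (rad/s): [2.39, 2.39, 3.14, 3.14, 3.14, 3.14].

INTERFACE

Orientations are given as a rotation vector (axis times angle).
In Python, from rig import env gives the robot as it stands.
- The arm moves only by the shell command python3 -m creep 'ROWS'. ROWS is JSON, one flat list of numbers, 7 for each row, row after row: the turn, a rotation vector about the tool's x, y, z in degrees, then the shift along the tool's x, y, z in mm, then the closure, from 0 (fully open) to 1 (shut). A call has 1 to 8 rows; each row is the pose to reach, as a shift and turn from the pose commanded when the call began, along the tool's axes at that moment; what a row does not reach only later rows make up. A row lasts 1/8 s, in which the tool goes at most 62.5 mm and 10.7 degrees, less where a joint would pass 70% of its speed; a pose out of reach is approached as far as the arm can. A call with a gripper value outside its range is refused whole. The fingers move at their own pace and stop on an object; the grip force is fixed at half the most. Time passes only in rows, so rows that repeat a pose let the fingers close. It gives the time, the measured TCP pose, the force, the opening and the grip force at its end, in the units of the state.
- env.observe(): the state, without advancing time (a new reading comes with each control period).
- env.grab_frame(name): name is "scene" or "top"; returns the picture (480x640x3 uint8, red, green, blue); there is no depth.
- env.camera_params(name): a dict with "K" (3x3 intrinsics, pixels), "k1" (the pictures are not rectified: a ray, as slopes to the right and down, at radius r is drawn at 1 + k1 r^2 times it, then the intrinsics apply), "world_from_camera" (4x4, takes a point from camera to world coordinates). Camera axes: x right, y down, z forward; pixel columns grow to the right and rows downward; lengths in m; the calibration is good to about 2 mm. A picture is of the moment at which its call begins. camera_params takes no time and is no camera call.
- env.job_done(): hands the job in; it is judged then, once.
Trained networks look in the newest picture that a camera, given by its name, has taken for a name from the list of things; names that differ only in an ending like _2 or _b are one class to them, and where a whole thing is asked for, a point or a joint stands for the part that bears it (a point fixed in the world has none). Each returns a list of dicts, best first, with "score" (0 to 1); they miss things now and then, are a little off and sometimes report something else, mostly with a low value. They report only what shows in the picture. A call takes as long as a camera call.
- env.recognise(camera, name): "pixel" ([column, row] in pixels, amid what is visible of it).
- env.spot_point(camera, name): "pixel" ([column, row] in pixels: a listed point, or the origin of a listed thing).
The state is a dict: "time_s": time; "qpos": joint angles; "joint_velocities": joint speeds; "effort": joint torques, N m; "ee_pos": TCP position; "eef_rot": TCP orientation; "wrist_force": force on the tool from outside, world axes, zero at the start; "torque": the same for the moment, N m; "width": finger opening in m; "gripper_force": force on a finger pad.
Only numpy, scipy, OpenCV 4.12 (cv2) and the standard library are available. Lean on these libraries where they do the work, as an engineer would, in place of code of your own. Each camera call takes 0.05 s, during which the arm holds its last target. There are 200 camera calls.

TASK

Close up the shielded test housing: turn the quarter-turn fastener on its frame until the wing lines up with the two marks across the frame, then take the cover out of the sheet pan by its handle and lower it, without dropping or slamming it, onto the frame with the wing through the oblong slot and the locating pin through the round hole. Press it down flat on the frame against the springy gasket and finish while still holding it down there, so that a colleague can lock it. Leave the other things on the bench where they are.

Things in the scene. Friction and masses are not known exactly. Their poses are not given: they have to be found in the camera images.
- housing: Test housing, fixed: aluminium frame 210 x 124 mm, top face 45 mm above the bench. Origin: centre of its underside; x along its length, away from the robot, z up. In its middle an open pocket 106 x 76 mm with a board inside, ringed by the gasket. The wing fastener stands on the top face at x = +75 mm, y = 0 (far end), the pin at x = -75 mm.
- wing (a joint): Angle of the fastener, rad, counter-clockwise from above: 0 when the wing lies along the housing's y, in line with two dark marks on the top face (the slot passes over it within about 0.15), +1.57 when along the housing's x. Starts between 0.8 and 1.5; turns freely past 0 (range -0.6 to 1.75, no stop at 0), friction 0.06 N m, stays where left.
- wing_head (a point): Centre of the fastener's dark steel wing, 59.5 mm above the bench: a bar 28 mm long (its y), 9 mm wide (its x), 14 mm tall, its underside 7.5 mm above the frame's top face. Axes turn with the wing. Grip it across its 9 mm, fingertips just clear of the top face.
- pin (a point): Foot of the steel locating pin on the frame's top face, at the housing's near end: 8 mm thick, 13.5 mm tall, conical tip. Axes are the housing's.
- gasket (a joint): How far the rubber gasket ring (120 x 92 mm, round the pocket) is squeezed, m: 0 free, 3 mm proud of the top face; 0.003 flush. It resists with 5 N at first touch and 11 N when flush: the cover's weight alone does not squeeze it, an added push of about 9 N brings the cover onto the metal.
- cover_handle (a point): Centre of the bar handle of the loose cover (about 0.28 kg), axes of the cover. Bar 86 mm long along x, 10 mm wide in y, 12 mm tall, on two posts at its ends; its centre is 34 mm above the plate. It starts in the pan, handle up, slot end (+x) away from the robot. Fully home, the bar's centre is over the housing's origin, 84 mm above the bench (87 mm on the free gasket).
- cover_slot (a point): Centre, at the plate's underside, of the oblong slot, 14 (x) x 33 (y) mm, through the cover, for the wing; 75 mm along +x from under the handle's centre. The cover is an aluminium plate 190 (x) x 110 (y) x 5 mm; at the other end, x = -75 mm, is a round hole 13 mm across for the pin.
- tray_b: Stainless sheet pan the cover lies in, fixed, 335 (x) x 210 (y) mm, rim 26 mm high, inner floor 2 mm above the bench and about 300 x 176 mm. Origin: centre of its underside.
- tweezers_b: Bystander: black tweezers, 123 mm, lying in front of the housing. Leave it alone. Origin: centre of its underside.
- vacuum_pen: Bystander: pen-shaped vacuum pick-up, 154 mm, lying near the front edge. Leave it alone. Origin: centre of its underside.
- board_03: Bystander: module board, 92x49x12 mm, lying left of the housing. Leave it alone. Origin: centre of its underside.
- package_02: Bystander: gilded package, 29x48x16 mm, left of the housing. Leave it alone. Origin: centre of its underside.
- flux_bottle: Bystander: small thin bottle with a pointed cap, 25 mm wide, 100 mm tall, behind the housing. Leave it alone. Origin: centre of its underside.

How it is judged:
By the outcome, as a careful person would: the job done as asked, in the order asked, and still so for the second after the job is handed in, while the arm keeps its last pose, push and grip.
It also fails if it takes over 48 s, if anything falls off the work surface, if the arm or the gripper's body presses on something with over 40 N, if the wrist force passes 120 N, or if a joint passes its speed limit or range.

## Working session

There is one attempt and no reset: what is moved stays moved. The work goes in short steps, Python scripts to look and compute and a shell command to move; the robot and the scene stay as the last step left them, time stands still between calls to the robot, and variables do not carry over. Pictures are saved under pics/ and viewed, at most 10 in all, crops included, and the job is handed in when it is done.

```bash
ls; mkdir -p pics; cat > h.py <<'E'
import numpy as np, cv2
from rig import env
from scipy.spatial.transform import Rotation as R
def ray(cam,px):
    p=env.camera_params(cam);K=np.array(p["K"]);T=np.array(p["world_from_camera"])
    d=cv2.undistortPoints(np.array([[px]],float),K,np.array([p["k1"],0,0,0,0.]))[0,0]
    # k1 convention: distorted = ray*(1+k1 r^2) same as OpenCV
    return T[:3,3],T[:3,:3]@np.array([d[0],d[1],1])
def at(cam,px,z):
    o,d=ray(cam,px);return o+d*(z-o[2])/d[2]
def proj(cam,P):
    p=env.camera_params(cam);K=np.array(p["K"]);T=np.linalg.inv(np.array(p["world_from_camera"]))
    q,_=cv2.projectPoints(np.atleast_2d(np.array(P,float)),cv2.Rodrigues(T[:3,:3])[0],T[:3,3],K,np.array([p["k1"],0,0,0,0.]));return q[:,0]
def delta(pos,rot=None):
    s=env.observe();Rm=R.from_rotvec(s["eef_rot"]);print("d mm",np.round(Rm.inv().apply(np.array(pos)-s["ee_pos"])*1e3,1))
def save(cam,name,box=None,sc=1):
    im=env.grab_frame(cam)[:,:,::-1]
    if box: im=im[box[1]:box[3],box[0]:box[2]]
    cv2.imwrite("pics/"+name,cv2.resize(im,None,fx=sc,fy=sc,interpolation=cv2.INTER_CUBIC))
E
python3 - <<'E'
from h import *
for c in("scene","top"):
    save(c,c+"0.png")
    print(c,np.array(env.camera_params(c)["world_from_camera"]).round(3).tolist(),env.camera_params(c)["K"])
    for n,z in [("housing",0),("wing_head",.0595),("pin",.045),("cover_handle",.041),("cover_slot",.002),("tray_b",0),("flux_bottle",0),("tweezers_b",0)]:
        for r in env.spot_point(c,n)[:2]: print(c,n,round(r["score"],2),np.round(r["pixel"],1),at(c,r["pixel"],z).round(4))
s=env.observe();print(s["time_s"],s["ee_pos"],s["eef_rot"],s["wrist_force"])
print(R.from_rotvec(s["eef_rot"]).as_matrix().round(3))
E
```

```text
pics
scene [[-0.708, -0.361, 0.607, -0.019], [-0.706, 0.367, -0.606, 0.737], [-0.004, -0.857, -0.515, 0.578], [0.0, 0.0, 0.0, 1.0]] [[486.61679471   0.         318.75365659]
 [  0.         486.61679471 237.88573735]
 [  0.           0.           1.        ]]
scene housing 0.59 [342.6 264.3] [0.5498 0.0977 0.    ]
scene wing_head 0.42 [309.9 230.4] [0.6275 0.1176 0.0595]
scene wing_head 0.22 [370.8 261.2] [0.4598 0.1178 0.0595]
scene pin 0.65 [368.8 258.5] [0.4823 0.0958 0.045 ]
scene cover_handle 0.68 [406.7 194.3] [ 0.6069 -0.2032  0.041 ]
scene cover_handle 0.24 [342.9 262.3] [0.5138 0.1374 0.041 ]
scene cover_slot 0.69 [379.5 201. ] [ 0.6794 -0.1876  0.002 ]
scene tray_b 0.8 [415.3 212.7] [ 0.5757 -0.2032  0.    ]
scene flux_bottle 0.57 [292.9 212.6] [0.7968 0.014  0.    ]
scene tweezers_b 0.52 [389.3 321.2] [0.3661 0.1736 0.    ]
top [[0.001, -0.997, 0.073, 0.478], [-1.0, -0.0, 0.009, 0.12], [-0.009, -0.073, -0.997, 1.201], [0.0, 0.0, 0.0, 1.0]] [[477.1258036    0.         326.44316095]
 [  0.         477.1258036  246.43338427]
 [  0.           0.           1.        ]]
top housing 0.68 [335.9 249.2] [0.5593 0.1069 0.    ]
top wing_head 0.61 [333.9 219.7] [0.6264 0.1124 0.0595]
top pin 0.76 [336.8 283.6] [0.473  0.1053 0.045 ]
top cover_handle 0.88 [463.9 234.6] [ 0.5923 -0.2043  0.041 ]
top cover_slot 0.96 [459.  204.3] [ 0.6731 -0.2044  0.002 ]
top tray_b 0.75 [331.5 219.2] [0.6354 0.1181 0.    ]
top tray_b 0.58 [339.6 283.6] [0.4728 0.0977 0.    ]
top flux_bottle 0.67 [372.3 155.2] [0.8002 0.0138 0.    ]
top tweezers_b 0.47 [305.4 324.6] [0.3708 0.1831 0.    ]
0.9 [ 0.17498793 -0.52141377  0.2387543 ] [3.10046628e+00 5.06404808e-01 7.56918747e-06] [ 0.36671537 -0.13016735 -0.07133428]
[[ 0.948  0.318  0.   ]
 [ 0.318 -0.948 -0.   ]
 [-0.     0.    -1.   ]]
```

```bash
python3 - <<'E'
import cv2
t=cv2.imread("pics/top0.png");s=cv2.imread("pics/scene0.png")
a=cv2.resize(t[175:315,285:385],None,fx=5,fy=4.2/1*1.0,interpolation=cv2.INTER_CUBIC) if 0 else cv2.resize(t[185:305,280:400],None,fx=5,fy=5,interpolation=cv2.INTER_CUBIC)
cv2.imwrite("pics/a.png",a)
cv2.imwrite("pics/b.png",cv2.resize(t[160:310,400:550],None,fx=4,fy=4,interpolation=cv2.INTER_CUBIC))
E
```

```text
(no output)
```

View pics/scene0.png

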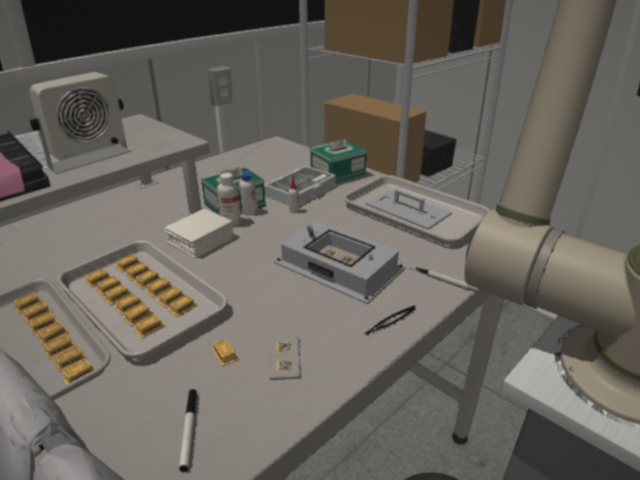

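View pics/a.png

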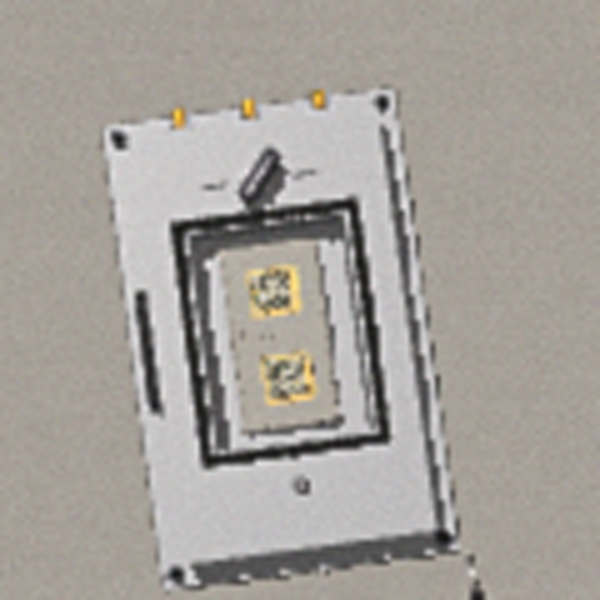

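View pics/b.png

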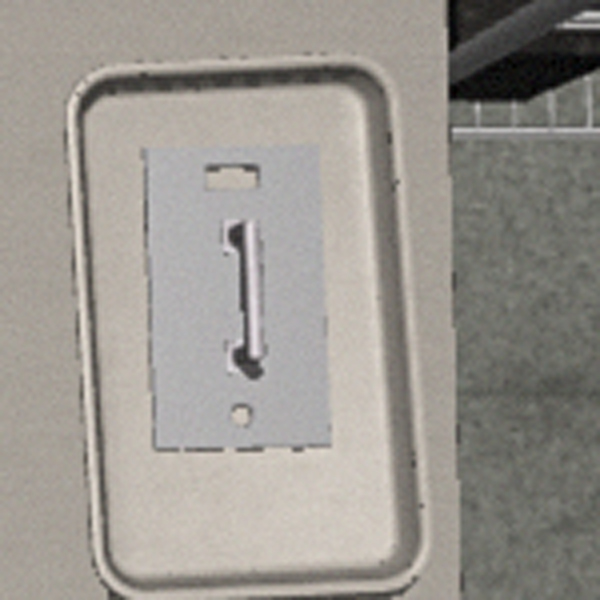

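The scene view shows the housing mid-bench, with the cover handle-up in the pan. In the top crop the wing lies across from (243,200) to (277,152), between the marks at (213,186) and (305,173), with the pin at (302,485). In the pan crop the cover is nearly square to the robot, with corners at (147,148), (322,143), (330,447) and (155,449).

```bash
cat > fit.py <<'E'
from h import *
from scipy.optimize import least_squares
def fit(x0,obs):  # obs: (cam,local pt,pixel)
    def f(p):
        c,s=np.cos(p[2]),np.sin(p[2]);r=[]
        for cam,l,px in obs:
            r+=list(proj(cam,[p[0]+c*l[0]-s*l[1],p[1]+s*l[0]+c*l[1],l[2]])[0]-px)
        return r
    s=least_squares(f,x0,loss='soft_l1');return s.x,np.array(f(s.x)).reshape(-1,2).round(1)
E
cat > m1.py <<'E'
from fit import *
A=lambda x,y:np.array([(x+.5)/5-.5+280,(y+.5)/5-.5+185])
B=lambda x,y:np.array([(x+.5)/4-.5+400,(y+.5)/4-.5+160])
g=[("top",(60,46),A(170,222)),("top",(60,-46),A(355,197)),("top",(-60,-46),A(390,440)),("top",(-60,46),A(205,467))]
obs=[(c,(l[0]/1e3,l[1]/1e3,.048),p) for c,l,p in g]
obs+=[("top",(.075,0,.045),A(259,179.5)),("top",(-.075,0,.05),A(302,485)),("top",(.075,0,.0595),[333.9,219.7]),("top",(0,0,0),[335.9,249.2]),("top",(-.075,0,.045),[336.8,283.6])]
x,r=fit([.55,.107,.14],obs);print("housing",x.round(4),r.tolist())
w=[at("top",A(*q),.066)[:2] for q in((243,200),(277,152))];d=w[1]-w[0];print("wing y ang",np.degrees(np.arctan2(d[1],d[0])),"len",np.hypot(*d),"mid",np.mean(w,0))
c=[("top",(a*.095,b*.055,.007),B(*q)) for a,b,q in((1,1,(147,148)),(1,-1,(322,143)),(-1,-1,(330,447)),(-1,1,(155,449)))]
c+=[("top",(.075,0,.002),[459,204.3]),("top",(0,0,.041),[463.9,234.6]),("top",(-.075,0,.0045),B(242,415))]
x,r=fit([.6,-.205,.02],c);print("cover",x.round(4),r.tolist())
E
python3 m1.py; python3 - <<'E'
from h import *
save("scene","w.png")
im=cv2.imread("pics/w.png");cv2.imwrite("pics/w1.png",cv2.resize(im[215:305,270:410],None,fx=5,fy=5,interpolation=cv2.INTER_CUBIC))
E
```

```text
housing [0.5521 0.108  0.1286] [[0.1, -0.2], [0.7, -0.0], [0.2, 0.4], [-0.6, -0.1], [0.3, -0.1], [-0.3, 0.0], [-2.2, -0.0], [-0.4, 2.8], [2.9, -2.0]]
wing y ang -35.11626529323426 len 0.028285300067774414 mid [0.6253617  0.11792237]
cover [ 0.5978 -0.203   0.0079] [[0.3, -0.2], [0.3, 0.7], [0.6, 0.2], [0.1, -0.0], [-0.8, 0.1], [-0.6, -2.2], [-0.0, 0.3]]
```

View pics/w1.png

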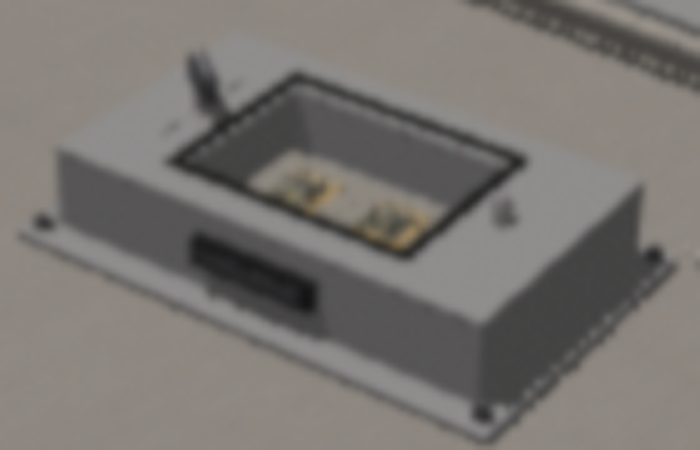

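The scene crop shows the gasket corners at about (175,160), (298,75), (523,160) and (410,255), the marks centred at (203,106), and the pin foot at (505,225).

```bash
cat >> m1.py <<'E'
S=lambda x,y:np.array([(x+.5)/5-.5+270,(y+.5)/5-.5+215])
o=[("scene",(a*.06,b*.046,.048),S(*q)) for a,b,q in((1,1,(173,161)),(1,-1,(298,73)),(-1,-1,(525,160)),(-1,1,(410,257)))]
o+=[("scene",(.075,0,.045),S(203.5,106)),("scene",(-.075,0,.045),S(505,224))]
x,r=fit([.55,.107,.14],o);print("housing scene",x.round(4),r.tolist())
x,r=fit([.55,.107,.14],o+obs[:6]);print("housing both",x.round(4),r.tolist())
im=cv2.imread("pics/scene0.png")
cv2.imwrite("pics/c1.png",cv2.resize(im[170:250,340:490],None,fx=5,fy=5,interpolation=cv2.INTER_CUBIC))
E
python3 m1.py|tail -2
```

```text
housing scene [0.5516 0.1066 0.1399] [[-1.4, -0.2], [-0.2, -0.5], [1.6, -0.6], [-0.1, 0.3], [0.4, 0.6], [-0.0, 0.1]]
housing both [0.5518 0.1075 0.1406] [[-1.8, -0.0], [-0.6, -0.4], [1.3, -0.5], [-0.5, 0.4], [0.0, 0.8], [-0.4, 0.3], [0.1, 0.2], [0.6, -0.1], [0.7, 0.3], [-0.1, 0.2], [0.1, 0.1], [0.3, 0.1]]
```

View pics/c1.png

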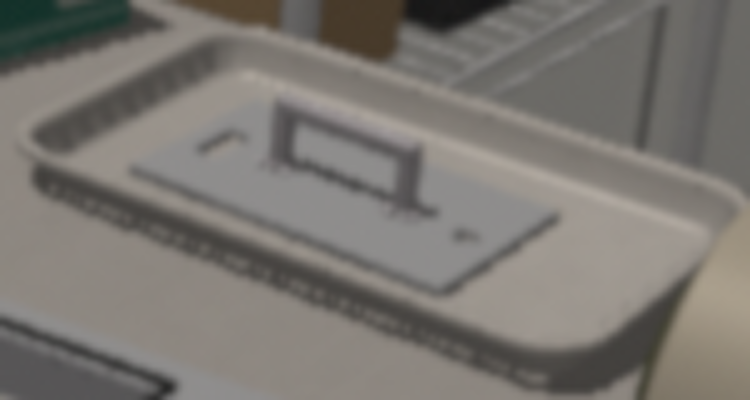

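Both cameras give the housing at (0.552, 0.1075), yaw 0.14. The cover crop shows the handle on the plate, with the slot at (222,142) and the round hole at (465,236), which matches the top view. I'm moving over the wing now.

```bash
python3 -m creep '[0,0,-10,52,-38,0,0.3, 0,0,-20,104,-76,0,0.3, 0,0,-30,156,-114,10,0.5, 0,0,-40,208,-152,20,0.5, 0,0,-50,260,-190,30,0.5, 0,0,-60,312,-228,40,0.5, 0,0,-70,364,-266,50,0.5, 0,0,-80,416,-304,60,0.5]'
cat > go.py <<'E'
import sys
from h import *
x,y,z,yaw=map(float,sys.argv[1:5])
s=env.observe();Rm=R.from_rotvec(s["eef_rot"]);ryaw=np.radians(yaw)
Rt=R.from_matrix(np.array([[np.cos(ryaw),np.sin(ryaw),0],[np.sin(ryaw),-np.cos(ryaw),0],[0,0,-1]]))
print("t",round(s["time_s"],2),"turn",np.degrees((Rm.inv()*Rt).as_rotvec()).round(2),"shift",(Rm.inv().apply(np.array([x,y,z])-s["ee_pos"])*1e3).round(1),"w",round(s["width"],4),"F",np.round(s["wrist_force"],1),"q6",round(s["qpos"][5],2))
E
python3 go.py .6261 .118 .10 144.9
```

```text
time_s: 1.95
ee_pos: [0.4624, -0.1151, 0.1818]
eef_rot: [2.042, 2.386, 0.0]
wrist_force: [1.4, -1.1, -0.2]
width: 0.044
gripper_force: 0.0
t 1.95 turn [ 2.000e-02  5.000e-02 -4.602e+01] shift [205.1 197.7  81.8] w 0.044 F [ 1.4 -1.1 -0.2] q6 -0.65
```

```bash
python3 -m creep '[0,0,-10,41,40,16,0.5, 0,0,-20,82,79,33,0.5, 0,0,-30,123,118,49,0.5, 0,0,-40,164,158,65,0.5, 0,0,-46,200,192,80,0.5, 0,0,-46,205,198,82,0.5, 0,0,-46,205,198,82,0.5, 0,0,-46,205,198,82,0.5]'
python3 go.py .6261 .118 .0495 144.9
```

```text
time_s: 2.95
ee_pos: [0.6264, 0.1142, 0.1005]
eef_rot: [0.959, 2.991, 0.0]
wrist_force: [0.5, 0.1, -0.1]
width: 0.0438
gripper_force: 0.0
t 2.95 turn [ 0.01  0.03 -0.45] shift [ 2.5  2.9 51. ] w 0.0438 F [ 0.5  0.1 -0.1] q6 -0.96
```

```bash
python3 -m creep '[0,0,-0.5,2.5,3,25,0.5, 0,0,-0.5,2.5,3,45,0.5, 0,0,-0.5,2.5,3,51,0.5, 0,0,-0.5,2.5,3,51,0.5]'
python3 go.py .6261 .118 .0495 144.9
python3 - <<'E'
from h import *
save("scene","g1.png",(240,150,400,280),4)
E
```

```text
time_s: 3.45
ee_pos: [0.6265, 0.1185, 0.0495]
eef_rot: [0.945, 2.995, 0.0]
wrist_force: [-0.5, -0.9, 1.4]
width: 0.0444
gripper_force: 0.0
t 3.45 turn [0.02 0.03 0.09] shift [-0.  -0.7  0. ] w 0.0444 F [-0.5 -0.9  1.4] q6 -0.96
```

View pics/g1.png

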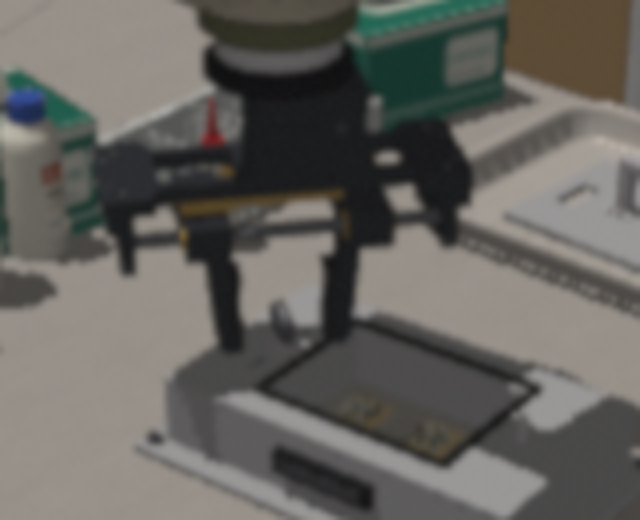

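The fingers straddle the wing, which shows between them at about (285,320), so I'll close on it.

```bash
python3 -m creep '[0,0,0,0,0,0,0.8, 0,0,0,0,0,0,1, 0,0,0,0,0,0,1, 0,0,0,0,0,0,1, 0,0,0,0,0,0,1, 0,0,0,0,0,0,1]'
python3 go.py .6261 .118 .0495 98.06; python3 -c "from h import *;print(env.observe()['torque'])"
```

```text
time_s: 4.25
ee_pos: [0.6259, 0.1189, 0.0489]
eef_rot: [-0.943, -2.996, 0.001]
wrist_force: [-4.7, -3.4, 3.8]
width: 0.0088
gripper_force: 30.0
t 4.25 turn [-0.07 -0.   46.99] shift [-0.6 -0.6 -0.6] w 0.0088 F [-4.7 -3.4  3.8] q6 -0.96
[-0.49926967  0.47513168  0.00430964]
```

```bash
python3 -m creep '[0,0,8,0,-0.7,-0.6,1, 0,0,16,0,-0.7,-0.6,1, 0,0,24,0,-0.7,-0.6,1, 0,0,32,0,-0.7,-0.6,1, 0,0,40,0,-0.7,-0.6,1, 0,0,47,0,-0.7,-0.6,1, 0,0,47,0,-0.7,-0.6,1, 0,0,47,0,-0.7,-0.6,1]'
python3 go.py .6261 .118 .0495 98.06; python3 -c "from h import *;print(env.observe()['torque'])"
```

```text
time_s: 5.25
ee_pos: [0.6268, 0.1194, 0.0489]
eef_rot: [2.06, 2.371, 0.004]
wrist_force: [4.3, 3.3, -4.7]
width: 0.0089
gripper_force: 30.0
t 5.25 turn [ 0.14 -0.07 -0.02] shift [-1.3 -0.9 -0.6] w 0.0089 F [ 4.3  3.3 -4.7] q6 -0.14
[ 0.41708049 -0.75568411 -0.08824632]
```

```bash
python3 -m creep '[0,0,0,0,0,0,0.8, 0,0,0,0,0,0,0.6, 0,0,0,0,0,0,0.5, 0,0,0,0,0,-15,0.5, 0,0,0,0,0,-60,0.5, 0,0,0,0,0,-110,0.5, 0,0,0,0,0,-110,0.5]'
python3 go.py .598 -.203 .14 0.8
```

```text
time_s: 6.12
ee_pos: [0.6276, 0.1187, 0.1647]
eef_rot: [2.055, 2.367, 0.01]
wrist_force: [-0.3, -0.7, -0.1]
width: 0.0443
gripper_force: 0.0
t 6.12 turn [ 0.45 -0.4  97.26] shift [-314.4  -74.6   24.4] w 0.0443 F [-0.3 -0.7 -0.1] q6 -0.14
```

```bash
python3 -m creep '[0,0,10,-35,-8,0,0.4, 0,0,20,-70,-17,0,0.3, 0,0,30,-105,-25,0,0.3, 0,0,40,-140,-34,0,0.3, 0,0,50,-175,-42,0,0.3, 0,0,60,-210,-50,0,0.3, 0,0,70,-245,-58,0,0.3, 0,0,80,-280,-66,0,0.3]'
python3 -m creep '[0,0,10,0,0,0,0.3, 0,0,10,0,0,0,0.3, 0,0,10,0,0,0,0.3]'
python3 go.py .598 -.203 .10 0.8
python3 - <<'E'
from h import *
save("top","t2.png",(285,165,405,265),6)
E
```

```text
time_s: 7.12
ee_pos: [0.5993, -0.1688, 0.159]
eef_rot: [-3.103, -0.484, 0.001]
wrist_force: [0.7, -0.5, -0.1]
width: 0.0614
gripper_force: 0.0
time_s: 7.5
ee_pos: [0.5997, -0.1673, 0.1592]
eef_rot: [-3.133, -0.227, 0.001]
wrist_force: [0.8, 0.1, -0.5]
width: 0.0617
gripper_force: 0.0
t 7.5 turn [-0.02  0.02  7.48] shift [-6.8 35.1 59.2] w 0.0617 F [ 0.8  0.1 -0.5] q6 0.96
```

View pics/t2.png

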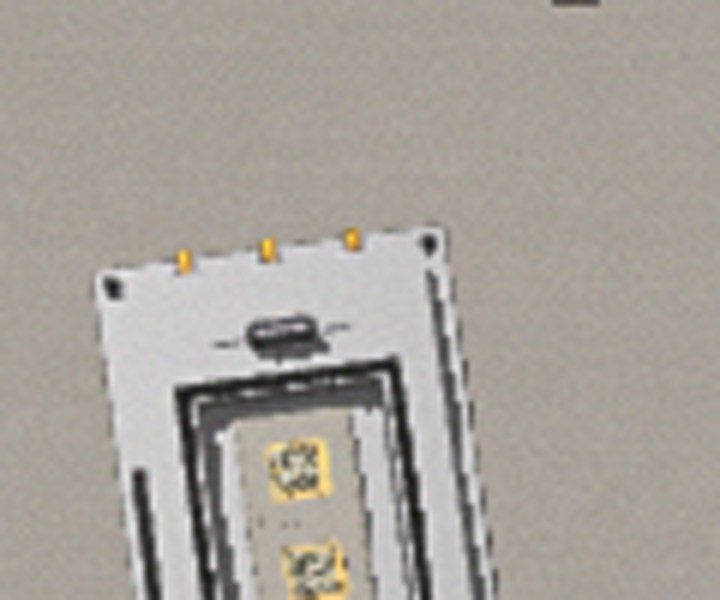

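The wing at (284,335) now lies in line with the marks at (215,345) and (350,326). Next is the handle.

```bash
python3 -m creep '[0,0,7.5,-7,35,30,0.3, 0,0,7.5,-7,35,59,0.3, 0,0,7.5,-7,35,59,0.3, 0,0,7.5,-7,35,59,0.3]'
python3 go.py .598 -.203 .022 0.8
python3 - <<'E'
from h import *
for n in("cover_slot",):
    for c in("top","scene"):
        env.grab_frame(c)
        for r in env.spot_point(c,n)[:1]: print(c,r["score"],at(c,r["pixel"],.002))
save("scene","g2.png",(340,100,500,250),4)
E
```

```text
time_s: 8.05
ee_pos: [0.5984, -0.2032, 0.1016]
eef_rot: [3.141, 0.018, 0.002]
wrist_force: [0.8, -0.3, 0.2]
width: 0.0618
gripper_force: 0.0
t 8.05 turn [ 0.05 -0.08 -0.15] shift [-0.5 -0.2 79.6] w 0.0618 F [ 0.8 -0.3  0.2] q6 1.05
top 0.66 [ 0.67515338 -0.2054224   0.002     ]
scene 0.83 [ 0.67446317 -0.19663603  0.002     ]
```

View pics/g2.png

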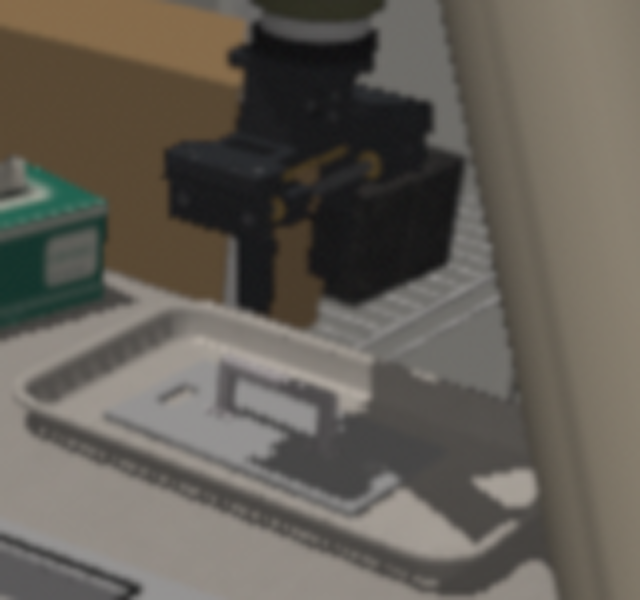

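The open fingers hang above the handle at about (275,400), so I'll descend and grip.

```bash
python3 -m creep '[0,0,-0.3,0,0,30,0.3, 0,0,-0.3,0,0,55,0.3, 0,0,-0.3,0,0,72,0.3, 0,0,-0.3,0,0,79,0.3, 0,0,-0.3,0,0,79,0.5, 0,0,-0.3,0,0,79,0.7, 0,0,-0.3,0,0,79,1, 0,0,-0.3,0,0,79,1]'
python3 -m creep '[0,0,0,0,0,0,1, 0,0,0,0,0,0,1, 0,0,0,0,0,0,1]'
python3 go.py .598 -.203 .042 0.8; python3 -c "from h import *;print(env.observe()['torque'])"
```

```text
time_s: 9.3
ee_pos: [0.5979, -0.2035, 0.0218]
eef_rot: [3.141, 0.023, 0.001]
wrist_force: [0.3, -0.2, -0.4]
width: 0.0243
gripper_force: 0.0
time_s: 9.68
ee_pos: [0.5978, -0.2033, 0.0215]
eef_rot: [-3.141, -0.024, -0.0]
wrist_force: [-0.4, 0.6, 1.6]
width: 0.0092
gripper_force: 30.0
t 9.68 turn [-0.01 -0.    0.06] shift [  0.2  -0.3 -20.5] w 0.0092 F [-0.4  0.6  1.6] q6 1.04
[ 0.19784955  0.0737535  -0.00747013]
```

```bash
python3 -m creep '[0,0,0,0,0,-8,1, 0,0,0,0,0,-25,1, 0,0,0,0,0,-55,1, 0,0,0,0,0,-90,1, 0,0,0,0,0,-118,1, 0,0,0,0,0,-128,1, 0,0,0,0,0,-128,1]'
python3 go.py .5525 .1083 .15 8.06
```

```text
time_s: 10.55
ee_pos: [0.5977, -0.2035, 0.1497]
eef_rot: [3.141, 0.023, 0.001]
wrist_force: [0.0, -0.3, -3.8]
width: 0.0093
gripper_force: 30.0
t 10.55 turn [ 0.02 -0.03 -7.21] shift [ -40.6 -312.4   -0.4] w 0.0093 F [ 0.  -0.3 -3.8] q6 1.04
```

```bash
python3 -m creep '[0,0,0,-2,-20,0,1, 0,0,-1,-8,-60,0,1, 0,0,-2,-14,-110,0,1, 0,0,-4,-21,-160,0,1, 0,0,-5,-27,-210,0,1, 0,0,-6,-34,-260,0,1, 0,0,-7,-39,-298,0,1, 0,0,-7.2,-40.5,-312,0,1]'
python3 -m creep '[0,0,0,0,0,0,1, 0,0,0,0,0,0,1, 0,0,0,0,0,0,1]'
python3 go.py .5525 .1083 .11 8.06
python3 - <<'E'
from h import *
save("top","t3.png",(270,160,410,310),4)
for c in("top","scene"):
    env.grab_frame(c)
    for n,z in(("cover_slot",.13),("cover_handle",.169)):
        for r in env.spot_point(c,n)[:1]: print(c,n,r["score"],at(c,r["pixel"],z).round(4))
E
```

```text
time_s: 11.55
ee_pos: [0.5511, 0.1107, 0.1486]
eef_rot: [-3.133, -0.225, 0.003]
wrist_force: [1.0, 0.2, -2.8]
width: 0.0093
gripper_force: 30.0
time_s: 11.92
ee_pos: [0.5528, 0.1069, 0.1493]
eef_rot: [3.134, 0.218, -0.0]
wrist_force: [-0.6, 0.8, -2.0]
width: 0.0097
gripper_force: 30.0
t 11.93 turn [ 0.    0.01 -0.1 ] shift [-0.1 -1.5 39.3] w 0.0097 F [-0.6  0.8 -2. ] q6 1.41
top cover_slot 0.62 [0.6275 0.1128 0.13  ]
scene cover_slot 0.67 [0.6321 0.1216 0.13  ]
scene cover_handle 0.83 [0.5569 0.108  0.169 ]
```

View pics/t3.png

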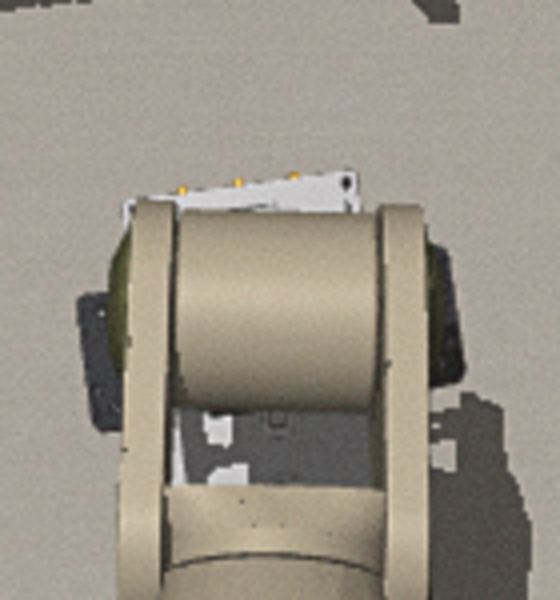

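```bash
python3 -m creep '[0,0,-0.1,-0.5,-1.2,15,1, 0,0,-0.1,-0.5,-1.2,35,1, 0,0,-0.1,-0.5,-1.2,50,1, 0,0,-0.1,-0.5,-1.2,57,1, 0,0,-0.1,-0.5,-1.2,57,1, 0,0,-0.1,-0.5,-1.2,57,1]'
python3 go.py .5522 .1080 .0895 8.06
python3 - <<'E'
from h import *
save("scene","g3.png",(270,175,410,280),5.7)
E
```

```text
time_s: 13.02
ee_pos: [0.5523, 0.109, 0.0929]
eef_rot: [3.134, 0.223, 0.002]
wrist_force: [0.6, -0.1, -2.7]
width: 0.0091
gripper_force: 30.0
t 13.03 turn [ 0.01 -0.06  0.09] shift [-0.2  1.   3.4] w 0.0091 F [ 0.6 -0.1 -2.7] q6 1.41
```

View pics/g3.png

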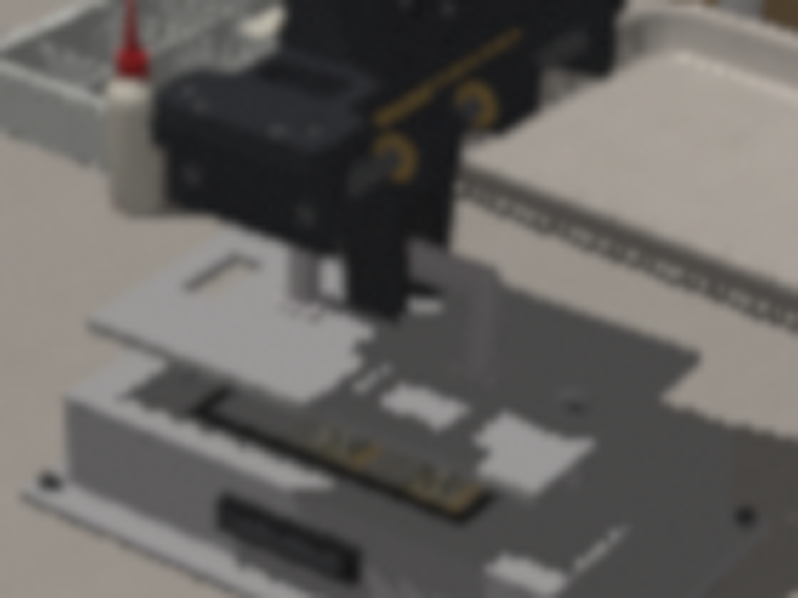

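The plate hangs level above the frame. Its left corner is at (90,322), its right corner at (700,355), its near corner at about (530,495) and the round hole at (573,404). The slot runs from about (185,290) to (245,255).

```bash
python3 - <<'E'
from fit import *
S=lambda x,y:np.array([(x+.5)/5.7-.5+270,(y+.5)/5.7-.5+175])
z=.0784
o=[("scene",(.095,.055,z),S(90,322)),("scene",(-.095,-.055,z),S(700,354)),("scene",(-.075,0,z),S(573,404)),("scene",(-.095,.055,z),S(533,495))]
x,r=fit([.552,.108,.14],o);print(x.round(4),r.tolist())
x,r=fit([.552,.108,.14],o[:3]);print(x.round(4),r.tolist())
for zz in(.0784,):
  q=[(.082,.0165),(.068,.0165),(.068,-.0165),(.082,-.0165)]
  c,s=np.cos(.1406),np.sin(.1406)
  p=proj("scene",[[.5523+c*a-s*b,.109+s*a+c*b,zz] for a,b in q]);print("slot pred crop",((p-[270,175]+.5)*5.7-.5).round(0).tolist())
env.grab_frame("scene")
for n,zz in(("cover_slot",.0734),("cover_handle",.1124)):
  for r in env.spot_point("scene",n)[:1]: print(n,r["score"],at("scene",r["pixel"],zz).round(4))
E
python3 go.py .5522 .1080 .0775 8.06
```

```text
[0.5533 0.1093 0.1396] [[-0.6, -0.4], [0.5, 0.2], [-0.2, -0.1], [0.3, 0.0]]
[0.5531 0.1094 0.1466] [[-0.6, -0.1], [0.6, 0.1], [0.0, -0.1]]
slot pred crop [[184.0, 289.0], [215.0, 300.0], [269.0, 265.0], [239.0, 254.0]]
cover_slot 0.89 [0.6353 0.1239 0.0734]
cover_handle 0.92 [0.5543 0.1108 0.1124]
t 13.22 turn [ 0.01 -0.04  0.09] shift [-0.1  1.  15.3] w 0.0094 F [-0.1  0.  -3.3] q6 1.41
```

```bash
python3 -m creep '[0,0,0,-0.6,1.1,3,1, 0,0,0,-0.6,1.1,6,1, 0,0,0,-0.6,1.1,9,1, 0,0,0,-0.6,1.1,12,1, 0,0,0,-0.6,1.1,14,1, 0,0,0,-0.6,1.1,14,1]'
python3 go.py .5518 .1078 .07 8.06;python3 -c "from h import *;print(env.observe()['torque'])"
```

```text
time_s: 13.98
ee_pos: [0.5515, 0.1079, 0.0782]
eef_rot: [-3.134, -0.223, 0.0]
wrist_force: [0.2, -0.0, -2.4]
width: 0.0092
gripper_force: 30.0
t 13.97 turn [-0.    0.02  0.09] shift [0.3 0.1 8.2] w 0.0092 F [ 0.2 -0.  -2.4] q6 1.41
[-0.03723174 -0.01803142  0.00390337]
```

```bash
python3 -m creep '[0,0,0,0.2,0,2,1, 0,0,0,0.2,0,4,1, 0,0,0,0.2,0,6,1, 0,0,0,0.2,0,8,1, 0,0,0,0.2,0,9,1, 0,0,0,0.2,0,9.5,1, 0,0,0,0.2,0,9.5,1]'
python3 go.py .5518 .1078 .0645 8.06;python3 -c "from h import *;print(env.observe()['torque'])"
```

```text
time_s: 14.85
ee_pos: [0.5518, 0.1079, 0.0689]
eef_rot: [-3.134, -0.223, -0.0]
wrist_force: [0.8, -0.2, -2.8]
width: 0.0097
gripper_force: 30.0
t 14.85 turn [-0.   -0.    0.09] shift [0.  0.1 4.4] w 0.0097 F [ 0.8 -0.2 -2.8] q6 1.41
[ 0.03039956  0.03212151 -0.01097693]
```

No contact so far, and the plate's underside is below the pin top. I'll press down slowly.

```bash
python3 -m creep '[0,0,0,0,0,0.8,1, 0,0,0,0,0,1.5,1, 0,0,0,0,0,2.2,1, 0,0,0,0,0,3,1, 0,0,0,0,0,3.7,1, 0,0,0,0,0,4.5,1, 0,0,0,0,0,5,1, 0,0,0,0,0,5,1]'
python3 go.py .5518 .1078 .0645 8.06;python3 -c "from h import *;print(env.observe()['torque'])"
```

```text
time_s: 15.85
ee_pos: [0.5519, 0.1079, 0.0649]
eef_rot: [3.133, 0.224, 0.002]
wrist_force: [-4.6, -0.6, 10.2]
width: 0.0094
gripper_force: 30.0
t 15.85 turn [ 0.02 -0.06  0.1 ] shift [-0.1  0.1  0.4] w 0.0094 F [-4.6 -0.6 10.2] q6 1.41
[-0.04625908  0.68034237 -0.03675354]
```

```bash
python3 -m creep '[0,0,0,-0.3,0,0.4,1, 0,0,0,-0.3,0,0.8,1, 0,0,0,-0.3,0,0.8,1, 0,0,0,-0.3,0,0.8,1, 0,0,0,-0.3,0,0.8,1]'
python3 go.py .5518 .1078 .0645 8.06;python3 -c "from h import *;print(env.observe()['torque'])"
```

```text
time_s: 16.48
ee_pos: [0.5519, 0.1079, 0.0648]
eef_rot: [3.133, 0.223, 0.004]
wrist_force: [-6.2, -0.6, 15.9]
width: 0.0093
gripper_force: 30.0
t 16.48 turn [ 0.02 -0.13  0.1 ] shift [-0.1  0.   0.3] w 0.0093 F [-6.2 -0.6 15.9] q6 1.41
[-0.03678631  0.79800242 -0.00481008]
```

The cover has stopped on metal, with a slight measured tilt of 0.13° (far end high). I'll level that under load and check that the height stays put.

```bash
python3 -m creep '[0,-0.15,0,-0.3,0,0.2,1, 0,-0.3,0,-0.5,0,0.4,1, 0,-0.3,0,-0.5,0,0.4,1, 0,-0.3,0,-0.5,0,0.4,1, 0,-0.3,0,-0.5,0,0.4,1]'
python3 go.py .5518 .1078 .0645 8.06;python3 -c "
from h import *;print(env.observe()['torque'])
env.grab_frame('scene')
for n,z in (('cover_handle',.084),('cover_slot',.045),('housing',0),('wing_head',.0595)):
  for r in env.spot_point('scene',n)[:1]: print(n,r['score'],at('scene',r['pixel'],z).round(4))"
```

```text
time_s: 17.1
ee_pos: [0.5519, 0.1078, 0.0648]
eef_rot: [3.133, 0.223, -0.002]
wrist_force: [-5.0, 0.6, 18.0]
width: 0.0089
gripper_force: 30.0
t 17.1 turn [0.03 0.09 0.1 ] shift [-0.1  0.   0.3] w 0.0089 F [-5.   0.6 18. ] q6 1.41
[0.0030058  0.72444365 0.03283665]
cover_handle 0.78 [0.5515 0.1049 0.084 ]
cover_slot 0.72 [0.6371 0.1148 0.045 ]
housing 0.62 [0.5538 0.1074 0.    ]
wing_head 0.48 [0.6256 0.1245 0.0595]
```

The height holds at 64.8 mm as the push goes from 10 to 18 N, so the cover is on the metal and held. I'll hand it in now.

```bash
python3 -c "from rig import env;print(env.job_done())"
```

```text
the job is handed in; nothing more can be done
None
```

I turned the wing in line with the marks, lowered the cover over wing and pin, and handed the job in at 17 s with the arm holding it down at about 18 N; that it lies flat on the metal rests on height and force readings, not a last picture.

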